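# Clear the rotary table and present the centring pin over its bore

## Robot

A 6-joint arm with a two-finger parallel gripper is mounted at the origin on the work surface. World frame = base frame: x ahead of the robot, y to its left, z up, the work surface at z = 0. Lengths are in m, angles in degrees, forces in N, time in s.
With the tool pointing down it reaches from about 0.3 to 0.75 m from the base axis. Payload 8.5 kg.
Tool frame: the origin (TCP) lies at the very end of the fingers, on their centre line; the grasp point (between the pads) lies 19 mm behind it; z points along the fingers, y is the line along which they close (so a half turn about z gives the same grasp; the last joint's range is limited). The gripper opens to 85 mm and grips with 20 to 120 N. Pads are 22 mm wide; open, the fingers measure 114 mm over their backs; the gripper's body (76 mm by 85 mm) begins 54 mm behind the grasp point. The pads swing forward as they close: fully open they stand 13 mm farther back than shut.
Start: joints at [56.305, 21.807, 74.336, -0, 83.858, -12.336], TCP at [0.2, 0.512, 0.231] pointing down, gripper open.
Joint ranges: [-178.18, 178.18], [-50.72, 133.34], [12.68, 142.11], [-81.47, 261.47], [9.98, 163.14], [-165.26, 165.26]. Speed limits (degrees/s): [136.94, 136.94, 180, 180, 180, 180].

## Interface

Orientations are given as a 3x3 rotation matrix whose columns are the frame's x, y, z axes.
In Python, from rig import env, optics, spotter gives the robot as it stands.
- The arm moves only by the shell command python3 -m crank 'ROWS' [FORCE]. ROWS is JSON, one flat list of numbers, 5 for each row, row after row: the finger opening in cm, from 0 to 8.54, then the shift along the tool's x, y, z in cm, then the turn about the tool's z in rad. A call has exactly 8 rows; each row shifts and turns the commanded pose from where the row before left it, along the tool's axes as they then stand; what a row does not reach is not made up. A row lasts 1/12 s, in which the tool goes at most 41.7 mm and 7.16 degrees, less where a joint would pass 70% of its speed; a pose out of reach is approached as far as the arm can. A call is refused whole if a number of a shift passes 4.17 or a number of a turn 0.125, either way. A call with a gripper value outside its range is refused whole. The fingers move at their own pace and stop on an object; FORCE is the grip in N (left out, the last holds). Time passes only in rows, so rows that do not move let the fingers close, or fill a call up. It gives the time, the measured TCP pose, the force, the opening and the grip force at its end, in the units of the state.
- env.observe(): the state, without advancing time (a new reading comes with each control period).
- optics.get_image(name): name is "side" or "top"; returns a dict with "color" (420x560x3 uint8, red, green, blue), "intrinsics" (3x3 intrinsics, pixels), "pose" (4x4, takes a point from camera to world coordinates). Camera axes: x right, y up, looking along -z (the intrinsics and any distortion apply to the point x, -y, -z); pixel columns grow to the right and rows downward; lengths in m; the calibration is good to about 2 mm. A picture is of the moment at which its call begins. There is no depth.
- env.close_job(): hands the job in; it is judged then, once.
Trained networks look in a picture, given as the dict that the camera call returned (one of the last four; its "shot" number tells which), for a name from the list of things; names that differ only in an ending like _2 or _b are one class to them, and where a whole thing is asked for, a point or a joint stands for the part that bears it (a point fixed in the world has none). Each returns a list of dicts, best first, with "score" (0 to 1); they miss things now and then, are a little off and sometimes report something else, mostly with a low value. They report only what shows in the picture. A call takes as long as a camera call.
- spotter.look_for(picture, query): "at" ([column, row] as shares, 0 to 1, of the picture: columns of its width, rows of its height, amid what is visible of it).
The state is a dict: "time_s": time; "q": joint angles; "qvel": joint speeds; "joint_efforts": joint torques, N m; "position": TCP position; "tool_rot": TCP orientation; "ft_force": force on the tool from outside, world axes, zero at the start; "wrist_torque": the same for the moment, N m; "grip_width": finger opening in m; "gripper_force": force on a finger pad.
Only numpy, scipy, OpenCV 4.12 (cv2) and the standard library are available. Lean on these libraries where they do the work, as an engineer would, in place of code of your own. Each camera call takes 0.05 s, during which the arm holds its last target. There are 200 camera calls.

## Task

Clear the rotary table by stacking its two cases squarely, edges flush, on the white case beside it: the blue one first, then the yellow one on top. Then draw the red-headed centring pin out of the slanted rack, turn it upright with its point straight down, and finish while still holding it in the gripper, still and centred over the rotary table's bore with its tip about 4 cm above the table's face, touching nothing else. Leave the white case, the green-headed pin and everything else where they are.

Things in the scene. Friction and masses are not known exactly. Their poses are not given: they have to be found in the camera images.
- base_case_mid (a point): middle (22 mm above its underside) of the white closed plastic case, 88 mm long (x axis) x 56 mm wide (y axis) x 44 mm high, 0.9 kg, standing flat on the work surface: the foot of the column
- blue_case_mid (a point): middle (22 mm above its underside) of the blue closed plastic case, 88 mm long (x axis) x 56 mm wide (y axis) x 44 mm high, about 0.3 kg, standing on the rotary table's face beside the bore
- yellow_case_mid (a point): middle (22 mm above its underside) of the yellow closed plastic case, 88 mm long (x axis) x 56 mm wide (y axis) x 44 mm high, about 0.3 kg, standing on the rotary table's face on the other side of the bore
- bore (a point): centre of the mouth of the bore (a hole 50 mm across) in the middle of the rotary table; it lies in the level of the table's face, 90 mm above the work surface
- rack_mouth (a point): point midway between the mouths of the rack's two holes, 105 mm above the work surface; axes are the rack's: z up, y along the row of holes. The holes lie 50 mm to either side along y and slant: the way out of a hole is (-0.573, 0, 0.820) in these axes, 35 degrees (0.61 rad) from vertical towards the rack's -x. They are 19 mm across and 50 mm deep, open at the bottom
- red_pin_head (a point): middle of the square red head of the centring pin to be drawn (0.12 to 0.24 kg, light hollow alloy shank, balancing about 12 mm below this point). z axis: from tip to head. The head is 26 x 26 mm across flats, which face the pin's x and y axes, and 50 mm long; this point is 25 mm below its top and 116 mm above the pin's tip. It stands in either hole of the rack, its y axis along the rack's y
- red_pin_tip (a point): the point at the lower end of the red-headed pin, on its axis. From here up: a pointed round shank 16 mm thick and 85 mm long, all of it below the hole's mouth at the start; a collar 34 mm across and 6 mm thick that rests on the rack; the head
- green_pin_head (a point): middle of the head of a like pin with a green head, the same size, in the rack's other hole (top of its head 56 mm out of the hole's mouth); it stays there
- bolt_bowl: black bowl of bolts, 144 mm across, 32 mm high; origin under its middle; bystander
- oil_bottle: orange oil bottle, 60 mm across, 150 mm high; origin under its middle; bystander
- square: steel try square lying flat, stock 120 x 20 x 16 mm along its x with a 160 mm blade towards +y; origin under the middle of the stock; bystander
- step_block: steel step block, 72 x 30 mm, steps rising to 80 mm; origin under its middle; bystander
- rotary: fixed rotary table, a steel disc 220 mm across and 90 mm high with eight dark radial slots and a bore in the middle; origin on the work surface under the bore; a grey gear housing 60 mm high sticks out of its foot along its +x axis to 190 mm from the origin
- rack: fixed slanted rack: a wooden block 170 mm long (y) on a steel stand, with two holes for pins; origin on the work surface, 105 mm below the point midway between the hole mouths

How it is judged:
By the outcome, as a careful person would: the job done as asked, in the order asked, and still so for the second after the job is handed in, while the arm keeps its last pose, push and grip.
It also fails if it takes over 72 s, if anything falls off the work surface, if the arm or the gripper's body presses on something with over 40 N, if the wrist force passes 120 N, or if a joint passes its speed limit or range.

## Working session

There is one attempt and no reset: what is moved stays moved. The work goes in short steps, Python scripts to look and compute and a shell command to move; the robot and the scene stay as the last step left them, time stands still between calls to the robot, and variables do not carry over. Pictures are saved under pics/ and viewed, at most 10 in all, crops included, and the job is handed in when it is done.

```bash
ls; mkdir -p pics; cat > h.py <<'E'
import numpy as np, cv2
from rig import env, optics, spotter
def shot(n,save=None):
    p=optics.get_image(n)
    if save: cv2.imwrite('pics/'+save,p['color'][:,:,::-1])
    return p
def ray(p,uv):
    K=np.array(p['intrinsics']);T=np.array(p['pose'])
    d=np.linalg.inv(K)@[uv[0],uv[1],1]; d=np.array([d[0],-d[1],-d[2]])
    return T[:3,3],T[:3,:3]@d
def onz(p,uv,z):
    o,d=ray(p,uv); return o+d*(z-o[2])/d[2]
def proj(p,X):
    K=np.array(p['intrinsics']);T=np.array(p['pose'])
    c=T[:3,:3].T@(np.array(X)-T[:3,3]); c=np.array([c[0],-c[1],-c[2]]); c=K@c
    return c[:2]/c[2]
def find(p,q,k=2):
    return [(np.array(r['at'])*[560,420],round(r['score'],2)) for r in spotter.look_for(p,q)[:k]]
E
python3 - <<'E'
from h import *
for n in ['top','side']:
    p=shot(n,n+'0.png')
    print(n,{k:(v if k!='color' else 0) for k,v in p.items()})
    for q in ['base_case_mid','blue_case_mid','yellow_case_mid','bore','rack_mouth','red_pin_head','red_pin_tip','green_pin_head','bolt_bowl','oil_bottle','square','step_block','rotary','rack']:
        print(q,[(a.round(1).tolist(),s) for a,s in find(p,q)])
print(env.observe())
E
```

```text
pics
top {'color': 0, 'intrinsics': array([[508.27164437,   0.        , 294.21031526],
       [  0.        , 508.27164437, 200.75411064],
       [  0.        ,   0.        ,   1.        ]]), 'pose': array([[-1.57082381e-02,  9.97947565e-01, -6.20798657e-02,
         4.92173550e-01],
       [-9.99876528e-01, -1.56515975e-02,  1.39860189e-03,
         1.51770711e-02],
       [ 4.24082277e-04,  6.20941702e-02,  9.98070205e-01,
         1.39592710e+00],
       [ 0.00000000e+00,  0.00000000e+00,  0.00000000e+00,
         1.00000000e+00]]), 'shot': 1}
base_case_mid [([418.2, 224.7], 0.94)]
blue_case_mid [([313.3, 196.1], 0.62)]
yellow_case_mid [([269.8, 203.5], 0.67)]
bore [([285.0, 196.6], 0.71)]
rack_mouth [([185.9, 212.5], 0.77)]
red_pin_head [([164.0, 228.7], 0.7), ([268.8, 206.4], 0.42)]
red_pin_tip [([159.5, 224.6], 0.7)]
green_pin_head [([286.2, 198.0], 0.75), ([200.6, 229.7], 0.63)]
bolt_bowl [([387.6, 161.9], 0.92)]
oil_bottle [([449.8, 165.7], 0.59)]
square [([190.9, 159.6], 0.61), ([161.7, 228.0], 0.35)]
step_block [([122.7, 199.4], 0.8)]
rotary [([287.3, 193.8], 0.83), ([202.6,
[... 1154 characters left out ...]
8.38561246e+01, -1.23359119e+01]), 'qvel': array([ 0.07596447,  0.08003331, -0.02082693, -0.09127821, -0.02143224,
       -0.03781947]), 'joint_efforts': array([ 2.30509349e-04, -4.48332882e+01, -2.31461924e+01, -1.99794722e-04,
        5.54572089e-04,  3.97119197e-05]), 'position': array([0.20032216, 0.51221435, 0.23131858]), 'tool_rot': array([[-9.31312208e-01,  3.64221870e-01,  1.37532490e-05],
       [ 3.64221871e-01,  9.31312208e-01,  1.67177838e-05],
       [-6.71958619e-06,  2.05787102e-05, -1.00000000e+00]]), 'ft_force': array([0.80712212, 0.07460934, 1.06850242]), 'wrist_torque': array([-0.02258237, -0.03129093, -0.01117925]), 'gripper_force': 0.0, 'grip_width': 0.08523759395609212}
```

View pics/top0.png

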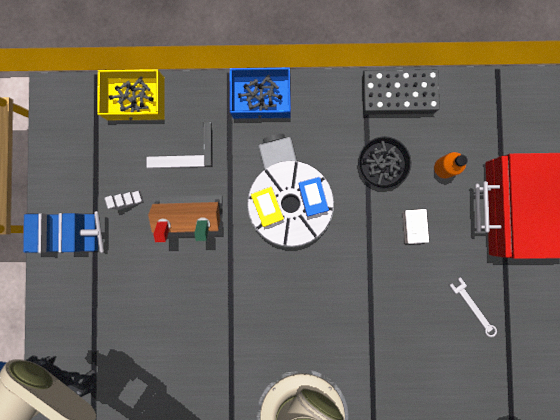

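View pics/side0.png

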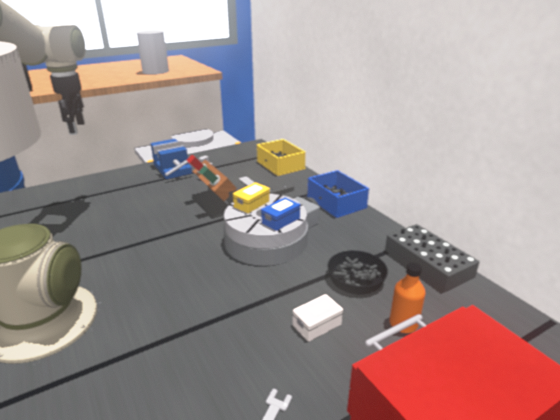

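```bash
cat >> h.py <<'E'
from scipy.optimize import minimize
def hullmask(p,pts,shape=(420,560),s=4):
    uv=np.array([proj(p,x) for x in pts])
    m=np.zeros((shape[0]*s,shape[1]*s),np.uint8)
    h=cv2.convexHull(((uv+.5)*s*16).astype(np.int32))
    cv2.fillConvexPoly(m,h,255,shift=4)
    return cv2.resize(m,(shape[1],shape[0]),interpolation=cv2.INTER_AREA)/255.
def box(x,y,yaw,z0,dims=(.088,.056,.044)):
    c,s=np.cos(yaw),np.sin(yaw); out=[]
    for a in(-.5,.5):
        for b in(-.5,.5):
            for k in(0,1):
                u,v=a*dims[0],b*dims[1]; out.append([x+c*u-s*v,y+s*u+c*v,z0+k*dims[2]])
    return out
def cmask(p,col,uv,r):
    im=p['color']; hsv=cv2.cvtColor(im,cv2.COLOR_RGB2HSV).astype(int);H,S,V=hsv[...,0],hsv[...,1],hsv[...,2]
    m={'blue':(abs(H-110)<14)&(S>110)&(V>60),'yellow':(abs(H-29)<7)&(S>110)&(V>80),
       'white':(S<60)&(V>115),'red':((H<6)|(H>174))&(S>130),'green':(abs(H-78)<18)&(S>80)}[col]
    w=np.zeros(m.shape,bool); u,v=map(int,uv); w[max(0,v-r):v+r,max(0,u-r):u+r]=1
    m=(m&w).astype(np.uint8)
    n,l,st,_=cv2.connectedComponentsWithStats(m,connectivity=8)
    if n<2: return m*0.
    k=1+np.argmax(st[1:,4]); c,_=cv2.findContours((l==k).astype(np.uint8),cv2.RETR_EXTERNAL,cv2.CHAIN_APPROX_NONE)
    o=np.zeros(m.shape,np.uint8); cv2.fillConvexPoly(o,cv2.convexHull(c[0]),1)
    return o.astype(float)
def fit(views,f,x0,step):
    # views: list of (pic,mask); f(params)->points
    def cost(x):
        t=0
        for p,m in views:
            h=hullmask(p,f(x)); t+=1-np.minimum(h,m).sum()/np.maximum(h,m).sum()
        return t
    S=np.vstack([x0]+[np.array(x0)+np.eye(len(x0))[i]*step[i] for i in range(len(x0))])
    r=minimize(cost,x0,method='Nelder-Mead',options=dict(initial_simplex=S,xatol=1e-4,fatol=1e-4,maxiter=200))
    return r.x,r.fun/len(views)
def fitcase(pt,ps,col,uvt,uvs,z0,r=30):
    vs=[(p,cmask(p,col,uv,r)) for p,uv in((pt,uvt),(ps,uvs)) if uv is not None]
    g=onz(*((pt,uvt) if uvt is not None else (ps,uvs)),z0+.03)
    res=[]
    for y0 in(-1.5,-.75,0,.75):
        res.append(fit(vs,lambda x:box(x[0],x[1],x[2],z0),[g[0],g[1],y0],[.01,.01,.5]))
    return min(res,key=lambda t:t[1])
E
python3 - <<'E'
from h import *
pt=shot('top');ps=shot('side')
for col,a,b,z in(('blue',(313,197),(281,213),.09),('yellow',(267,207),(251,198),.09),('white',(416,226),(318,318),0)):
    for A,B in((a,b),(a,None),(None,b)):
        x,c=fitcase(pt,ps,col,A,B,z,r=26 if col!='white' else 30); print(col,A is not None,B is not None,x.round(4),round(c,3))
# bore & disc
g=cv2.cvtColor(pt['color'],cv2.COLOR_RGB2GRAY)
w=np.zeros(g.shape,np.uint8);cv2.circle(w,(290,203),14,1,-1)
m=((g<90)&(w>0)).astype(np.uint8);n,l,st,ce=cv2.connectedComponentsWithStats(m)
for i in range(1,n): print('bore',st[i],ce[i],onz(pt,ce[i],.09).round(4))
th=np.linspace(0,6.283,60)
m=cmask(pt,'white',(290,205),50)
f=lambda x:[[x[0]+.11*np.cos(t),x[1]+.11*np.sin(t),z] for t in th for z in(.09,)]
print(fit([(pt,m)],f,[.49,.02],[.01,.01]))
cv2.imwrite('pics/c.png',np.hstack([cv2.resize(pt['color'][185:265,140:240,::-1],None,fx=4,fy=4,interpolation=2),cv2.resize(ps['color'][140:220,175:275,::-1],None,fx=4,fy=4,interpolation=2)]))
E
```

```text
blue True True [ 0.5818 -0.0337  0.2621] 0.074
blue True False [ 0.5815 -0.0341  0.2446] 0.042
blue False True [ 0.5864 -0.0308  0.3888] 0.082
yellow True True [0.5586 0.0828 0.3546] 0.316
yellow True False [0.5583 0.0825 0.3491] 0.048
yellow False True [ 0.583   0.13   -3.5761] 0.521
white True True [ 0.5049 -0.3148 -0.0109] 0.301
white True False [ 0.5044 -0.314   0.0166] 0.115
white False True [ 0.4976 -0.3356 -0.2078] 0.465
bore [281 194  19  19 270] [290.06296296 202.88888889] [0.5681 0.0241 0.09  ]
bore [302 196   1   1   1] [302. 196.] [ 0.5854 -0.0069  0.09  ]
(array([0.56883623, 0.02486271]), np.float64(0.09419172338176751))
```

View pics/c.png

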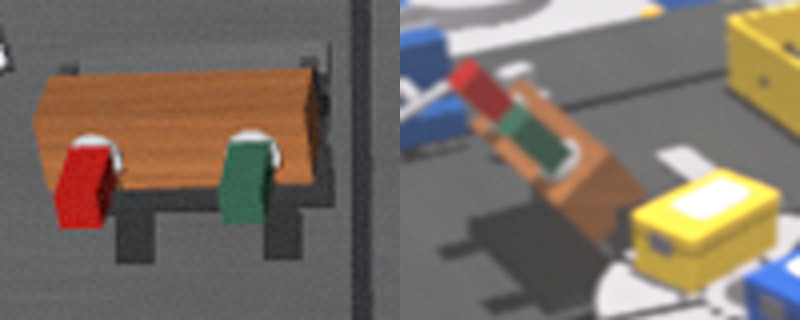

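```bash
python3 - <<'E'
from h import *
pt=shot('top');ps=shot('side')
rows=[]
L=[('blue',(313,197),(281,213),.09,(.5815,-.0341,.2446)),('yellow',(267,207),(251,198),.09,(.5583,.0825,.349)),('white',(416,226),(318,318),0,(.5044,-.314,.0166))]
for p,k in((pt,1),(ps,2)):
    r=[]
    for t in L:
        u,v=t[k]; im=cv2.resize(p['color'][v-32:v+32,u-32:u+32,::-1],None,fx=4,fy=4,interpolation=0)
        m=cv2.resize(cmask(p,t[0],t[k],30)[v-32:v+32,u-32:u+32],None,fx=4,fy=4,interpolation=0).astype(np.uint8)
        c,_=cv2.findContours(m,0,1); cv2.drawContours(im,c,-1,(0,0,255),1)
        h=(hullmask(p,box(*t[4],t[3]))[v-32:v+32,u-32:u+32]>.5).astype(np.uint8);h=cv2.resize(h,None,fx=4,fy=4,interpolation=0)
        c,_=cv2.findContours(h,0,1); cv2.drawContours(im,c,-1,(0,255,0),1); r.append(im)
    rows.append(np.hstack(r))
cv2.imwrite('pics/d.png',np.vstack(rows))
for u,v in((318,322),(305,330),(335,325),(290,340)): print(ps['color'][v,u])
for u,v in((416,226),(406,226),(416,241),(416,250)): print(pt['color'][v,u])
for u,v in((243,200),(260,205),(250,188)): print(ps['color'][v,u])
E
```

```text
[235 226 223]
[178 168 163]
[200 187 183]
[113 113 114]
[253 253 253]
[193 181 182]
[255 255 255]
[ 99 103 101]
[167 142  80]
[192 164  96]
[255 255 255]
```

View pics/d.png

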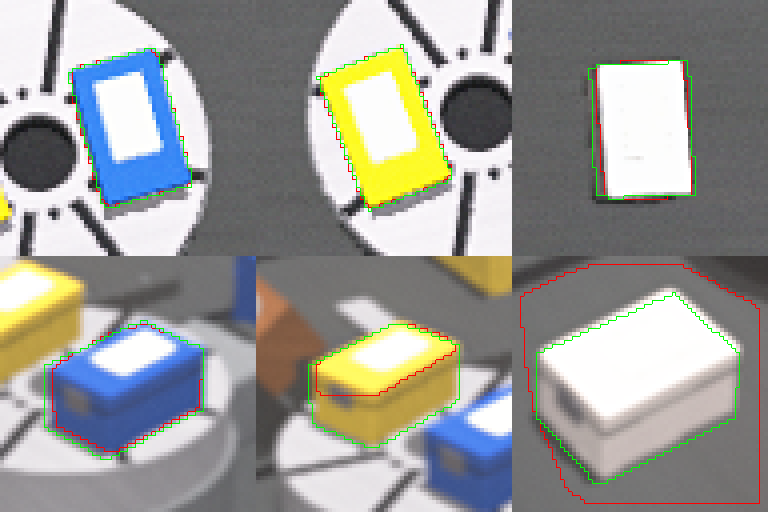

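```bash
sed -i "s/(abs(H-110)<14)&(S>110)&(V>60)/(abs(H-110)<14)\&(S>90)\&(V>50)/; s/(abs(H-29)<7)&(S>110)&(V>80)/(abs(H-26)<10)\&(S>75)\&(V>70)/; s/(S<60)&(V>115)/(S<60)\&(V>140)/" h.py
python3 - <<'E'
from h import *
pt=shot('top');ps=shot('side')
for col,a,b,z in(('blue',(313,197),(281,213),.09),('yellow',(267,207),(251,198),.09),('white',(416,226),(318,318),0)):
    for A,B in((a,b),(a,None),(None,b)):
        x,c=fitcase(pt,ps,col,A,B,z,r=30); print(col,A is not None,B is not None,x.round(4),round(c,3))
# pins: head box: params = mouth point xy, rack yaw ; height 105
def head(x,s0=.006,s1=.056,w=.026):
    c,s=np.cos(x[2]),np.sin(x[2]); R=np.array([[c,-s,0],[s,c,0],[0,0,1]])
    o=np.array([x[0],x[1],.105]); a=np.array([-.573,0,.82]); e1=np.array([.82,0,.573]);e2=np.array([0,1,0])
    return [o+R@(a*t+e1*i*w/2+e2*j*w/2) for t in(s0,s1) for i in(-1,1) for j in(-1,1)]
for col,a,b in(('red',(161,230),(195,164)),('green',(201,230),(209,173))):
    g=onz(pt,a,.13)
    mt,ms=cmask(pt,col,a,18),cmask(ps,col,b,20)
    for vs in([(pt,mt),(ps,ms)],[(pt,mt)]):
        r=min([fit(vs,head,[g[0]+.02,g[1],y],[.01,.01,.2]) for y in(-.2,.2)],key=lambda t:t[1]); print(col,mt.sum(),ms.sum(),r)
E
```

```text
blue True True [ 0.5822 -0.0335  0.2567] 0.065
blue True False [ 0.5821 -0.034   0.2276] 0.046
blue False True [ 0.5847 -0.0314  0.3418] 0.057
yellow True True [0.5588 0.0835 0.3425] 0.067
yellow True False [ 0.5579  0.0825 -2.7889] 0.054
yellow False True [0.5612 0.087  0.3268] 0.046
white True True [ 0.5062 -0.3127  0.0338] 0.104
white True False [ 0.5049 -0.3137 -0.0182] 0.117
white False True [ 0.5081 -0.3105  0.0138] 0.062
red 266.0 114.0 (array([ 0.51756598,  0.34627165, -0.00392208]), np.float64(0.17147196613558263))
red 266.0 114.0 (array([0.51764888, 0.34705188, 0.03767968]), np.float64(0.05741592920353977))
green 236.0 10.0 (array([0.51874597, 0.24677989, 0.04489755]), np.float64(0.5124661064561085))
green 236.0 10.0 (array([0.51869471, 0.24693723, 0.05408772]), np.float64(0.08094522941122373))
```

```bash
cat >> h.py <<'E'
def go(x,y,z,psi=None):
    """tool-frame shift (cm) after first turning so tool y has heading psi (deg); prints turn rad"""
    s=env.observe(); R=np.array(s['tool_rot']); h=np.degrees(np.arctan2(R[1,1],R[0,1])); t=h if psi is None else psi
    a=np.radians(t); ya=np.array([np.cos(a),np.sin(a),0]); za=np.array([0,0,-1.]); xa=np.cross(ya,za)
    d=np.array([x,y,z])-s['position']
    print('t',round(s['time_s'],2),'pos',s['position'].round(4),'head',h.round(2),'turn',np.radians(h-t).round(4),'cm',(100*np.array([d@xa,d@ya,d@za])).round(2),'tilt',R[:,2].round(3),'F',s['ft_force'].round(1),'w',round(s['grip_width'],4),'q6',s['q'][5].round(1))
E
python3 -m crank '[8.5,0,0,0,-0.104, 8.5,0,0,0,-0.104, 8.5,0,0,0,-0.104, 8.5,0,0,0,-0.104, 8.5,0,0,0,-0.104, 8.5,0,0,0,-0.104, 8.5,-1.18,-3.11,0,0, 8.5,-1.18,-3.11,0,0]' 40
python3 -m crank '[8.5,-1.18,-3.11,0,0, 8.5,-1.18,-3.11,0,0, 8.5,-1.18,-3.11,0,0, 8.5,-1.18,-3.11,0,0, 8.5,-1.18,-3.11,0,0, 8.5,-1.18,-3.11,0,0, 8.5,-1.18,-3.11,0,0, 8.5,-1.18,-3.11,0,0]'
python3 -m crank '[8.5,-1.18,-3.11,0,0, 8.5,-1.18,-3.11,0,0, 8.5,-1.18,-3.11,0,0, 8.5,-1.18,-3.11,0,0, 8.5,-1.18,-3.11,0,0, 8.5,-1.18,-3.11,0,0, 8.5,-1.18,-3.11,0,0, 8.5,-1.18,-3.11,0,0]'
python3 -m crank '[8.5,-1.18,-3.11,0,0, 8.5,-1.18,-3.11,0,0, 8.5,0,0,0,0, 8.5,0,0,0,0, 8.5,0,0,0,0, 8.5,0,0,0,0, 8.5,0,0,0,0, 8.5,0,0,0,0]'
python3 -c "
from h import *
go(.5822,-.0335,.099,104.5)"
```

```text
time_s: 2.47
position: [0.2384, 0.4577, 0.231]
tool_rot: [[-0.968, -0.252, -0.0], [-0.252, 0.968, -0.0], [0.0, -0.0, -1.0]]
ft_force: [0.8, -0.8, 0.1]
grip_width: 0.0851
gripper_force: 0.0
time_s: 3.13
position: [0.3926, 0.2388, 0.2315]
tool_rot: [[-0.969, -0.249, 0.0], [-0.249, 0.969, 0.0], [-0.0, 0.0, -1.0]]
ft_force: [0.4, 1.1, 0.3]
grip_width: 0.0849
gripper_force: 0.0
time_s: 3.8
position: [0.5459, 0.0212, 0.2314]
tool_rot: [[-0.969, -0.248, 0.0], [-0.248, 0.969, 0.0], [-0.0, -0.0, -1.0]]
ft_force: [0.4, 0.7, -0.1]
grip_width: 0.0852
gripper_force: 0.0
time_s: 4.47
position: [0.5832, -0.0308, 0.2317]
tool_rot: [[-0.968, -0.25, 0.0], [-0.25, 0.968, -0.0], [-0.0, -0.0, -1.0]]
ft_force: [-0.5, -0.3, -0.3]
grip_width: 0.085
gripper_force: 0.0
t 4.47 pos [ 0.5832 -0.0308  0.2317] head 104.46 turn -0.0007 cm [ 0.17 -0.24 13.27] tilt [ 0. -0. -1.] F [-0.5 -0.3 -0.3] w 0.085 q6 -119.1
```

```bash

python3 -m crank '[8.5,0.17,-0.24,2.5,0, 8.5,0,0,2.5,0, 8.5,0,0,2.5,0, 8.5,0,0,2.5,0, 8.5,0,0,2.0,0, 8.5,0,0,1.3,0, 8.5,0,0,0,0, 8.5,0,0,0,0]' 40
python3 -m crank '[5.0,0,0,0,0, 5.0,0,0,0,0, 5.0,0,0,0,0, 5.0,0,0,0,0, 5.0,0,0,0,0, 5.0,0,0,0,0, 5.0,0,0,0,0, 5.0,0,0,0,0]' 40
python3 -c "
from h import *
go(.5822,-.0335,.25,104.5)"
```

```text
time_s: 5.13
position: [0.5824, -0.034, 0.0985]
tool_rot: [[-0.968, -0.249, -0.0], [-0.249, 0.968, 0.0], [0.0, 0.0, -1.0]]
ft_force: [0.6, -0.8, -0.1]
grip_width: 0.0851
gripper_force: 0.0
time_s: 5.8
position: [0.583, -0.0343, 0.0998]
tool_rot: [[-0.969, -0.249, 0.002], [-0.249, 0.969, -0.001], [-0.002, -0.001, -1.0]]
ft_force: [-1.2, 1.1, 5.4]
grip_width: 0.0556
gripper_force: 42.7
t 5.8 pos [ 0.583  -0.0343  0.0998] head 104.4 turn -0.0017 cm [  0.05   0.1  -15.02] tilt [ 0.002 -0.001 -1.   ] F [-1.2  1.1  5.4] w 0.0556 q6 -119.4
```

```bash

python3 -m crank '[5.0,0,0,-1.5,0, 5.0,0,0,-2.5,0, 5.0,0,0,-3,0, 5.0,0,0,-3,0, 5.0,0,0,-2,0.06, 5.0,0,0,0,0.06, 5.0,0,0,0,0.06, 5.0,0,0,0,0.06]' 40
python3 -m crank '[5.0,0.4,-1.5,0,0, 5.0,0.9,-3.2,0,0, 5.0,0.9,-3.2,0,0, 5.0,0.9,-3.2,0,0, 5.0,0.9,-3.2,0,0, 5.0,0.9,-3.2,0,0, 5.0,0.9,-3.2,0,0, 5.0,0.9,-3.2,0,0]' 40
python3 -m crank '[5.0,0.6,-2.7,0,0, 5.0,0.4,-1.3,0,0, 5.0,0,0,1.5,0, 5.0,0,0,2.5,0, 5.0,0,0,2.5,0, 5.0,0,0,2,0, 5.0,0,0,1,0, 5.0,0,0,0,0]' 40
python3 - <<'E'
from h import *
go(.506,-.313,.0538,90)
pt=shot('top','t1.png');ps=shot('side','s1.png')
z=env.observe()['position'][2]-.0098
x,y,_=env.observe()['position']
print(proj(pt,(x,y,z+.03)),proj(ps,(x,y,z+.02)))
uv=tuple(proj(ps,(x,y,z+.02)))
w=(318,318)
print('blue',fitcase(pt,ps,'blue',None,uv,z,r=40), 'white',fitcase(pt,ps,'white',None,w,0,r=34))
cv2.imwrite('pics/e.png',np.hstack([cv2.resize(pt['color'][180:260,370:470,::-1],None,fx=4,fy=4,interpolation=2),cv2.resize(ps['color'][260:340,270:370,::-1],None,fx=4,fy=4,interpolation=2)]))
E
```

```text
time_s: 6.47
position: [0.5823, -0.0343, 0.2187]
tool_rot: [[-1.0, -0.008, 0.0], [-0.008, 1.0, -0.0], [-0.0, -0.0, -1.0]]
ft_force: [0.7, -0.4, -3.1]
grip_width: 0.0554
gripper_force: 44.1
time_s: 7.13
position: [0.5173, -0.2754, 0.2184]
tool_rot: [[-1.0, -0.011, -0.0], [-0.011, 1.0, 0.0], [0.0, 0.0, -1.0]]
ft_force: [0.9, 0.0, -2.6]
grip_width: 0.0555
gripper_force: 44.1
time_s: 7.8
position: [0.508, -0.3132, 0.1213]
tool_rot: [[-1.0, -0.011, -0.003], [-0.011, 1.0, 0.003], [0.003, 0.003, -1.0]]
ft_force: [0.9, -0.0, -2.6]
grip_width: 0.0556
gripper_force: 43.9
t 7.8 pos [ 0.508  -0.3132  0.1213] head 90.66 turn 0.0115 cm [0.2  0.02 6.75] tilt [-0.003  0.003 -1.   ] F [ 0.9 -0.  -2.6] w 0.0556 q6 -133.7
[427.75335612 223.40839656] [320.92318526 274.46922664]
blue (array([ 0.50836168, -0.31521726, -0.01876305]), np.float64(0.13139766357588123)) white (array([ 0.50888603, -0.31095823,  0.04239963]), np.float64(0.042376384595871674))
```

View pics/e.png

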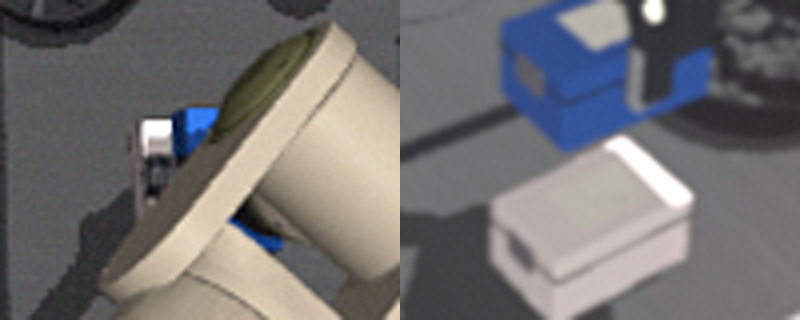

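```bash

python3 -m crank '[5.0,0.15,-0.06,1.5,0, 5.0,0,0,2,0, 5.0,0,0,1.5,0, 5.0,0,0,0.9,0, 5.0,0,0,0.4,0, 5.0,0,0,0,0, 5.0,0,0,0,0, 5.0,0,0,0,0]' 40
python3 - <<'E'
from h import *
go(.5065,-.3138,.0538,90.7)
ps=shot('side')
cv2.imwrite('pics/f.png',cv2.resize(ps['color'][265:345,280:360,::-1],None,fx=7,fy=7,interpolation=2))
E
```

```text
time_s: 8.57
position: [0.5076, -0.3152, 0.0615]
tool_rot: [[-1.0, -0.011, 0.002], [-0.011, 1.0, -0.001], [-0.002, -0.002, -1.0]]
ft_force: [-0.3, 0.1, -2.9]
grip_width: 0.0555
gripper_force: 44.0
t 8.57 pos [ 0.5076 -0.3152  0.0615] head 90.65 turn -0.0009 cm [0.11 0.14 0.77] tilt [ 0.002 -0.001 -1.   ] F [-0.3  0.1 -2.9] w 0.0555 q6 -133.8
```

View pics/f.png

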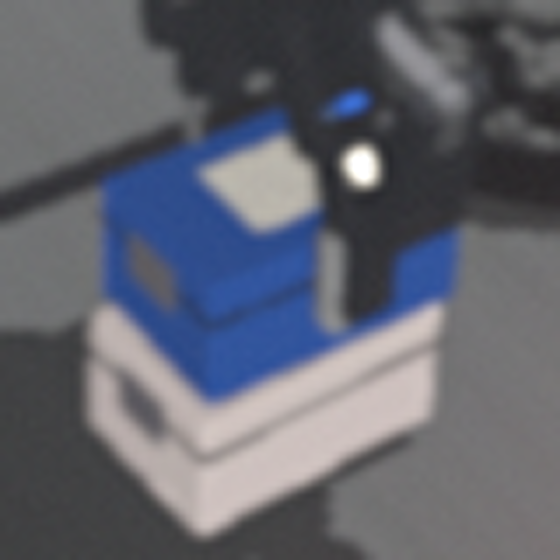

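```bash
python3 - <<'E'
from h import *
ps=shot('side')
def P(u,v,z): return onz(ps,(280+u/7-.5+.07,265+v/7-.5+.07),z)[:2].round(4)
for n,l,z in(('blue',[(105,300),(212,402),(456,302)],.0517),('whiteB',[(88,420),(202,537),(434,425)],0)):
    c=[P(u,v,z) for u,v in l]; print(n,c,'mid(l,r)',(c[0]+c[2])/2,'yaw',np.arctan2(*(c[2]-c[1])[::-1]),'len',np.linalg.norm(c[2]-c[1]),np.linalg.norm(c[0]-c[1]))
E
```

```text
blue [array([ 0.4642, -0.2909]), array([ 0.4678, -0.3411]), array([ 0.552 , -0.3439])] mid(l,r) [ 0.5081 -0.3174] yaw -0.0332419069824927 len 0.08424654295577955 0.050328918128646496
whiteB [array([ 0.4626, -0.2853]), array([ 0.4662, -0.3413]), array([ 0.5514, -0.3402])] mid(l,r) [ 0.507   -0.31275] yaw 0.012910080832382652 len 0.08520710064308021 0.056115594980361734
```

```bash

python3 -m crank '[5.0,0.12,0.22,0,0, 5.0,0,0,0,0, 5.0,0,0,0.3,0, 5.0,0,0,0.3,0, 5.0,0,0,0.2,0, 5.0,0,0,0,0, 5.0,0,0,0,0, 5.0,0,0,0,0]' 40
python3 - <<'E'
from h import *
go(.5064,-.313,.0538,90.7)
ps=shot('side')
cv2.imwrite('pics/f2.png',cv2.resize(ps['color'][265:345,280:360,::-1],None,fx=7,fy=7,interpolation=2))
E
```

```text
time_s: 9.33
position: [0.5061, -0.3131, 0.0544]
tool_rot: [[-1.0, -0.011, 0.002], [-0.011, 1.0, -0.002], [-0.001, -0.002, -1.0]]
ft_force: [-4.0, 2.0, 15.2]
grip_width: 0.0555
gripper_force: 46.0
t 9.33 pos [ 0.5061 -0.3131  0.0544] head 90.63 turn -0.0012 cm [-0.03  0.01  0.06] tilt [ 0.002 -0.002 -1.   ] F [-4.   2.  15.2] w 0.0555 q6 -133.8
```

View pics/f2.png

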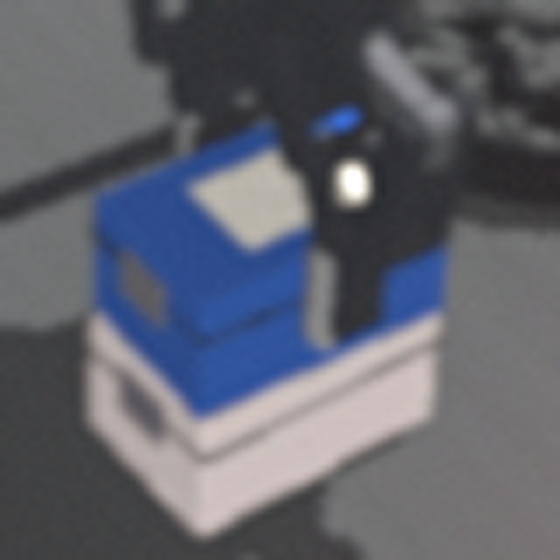

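```bash

python3 -m crank '[5.6,0,0,-0.06,0, 8.5,0,0,0,0, 8.5,0,0,0,0, 8.5,0,0,0,0, 8.5,0,0,0,0, 8.5,0,0,0,0, 8.5,0,0,-1.5,0, 8.5,0,0,-3,0]' 40
python3 -m crank '[8.5,0,0,-3.5,0, 8.5,0,0,-3.5,0, 8.5,0,0,-3.5,-0.084, 8.5,0,0,-1.5,-0.083, 8.5,0,0,0,-0.083, 8.5,0,0,0,-0.084, 8.5,-0.8,1.5,0,0, 8.5,-1.6,3.1,0,0]'
python3 -m crank '[8.5,-1.6,3.1,0,0, 8.5,-1.6,3.1,0,0, 8.5,-1.6,3.1,0,0, 8.5,-1.6,3.1,0,0, 8.5,-1.6,3.1,0,0, 8.5,-1.6,3.1,0,0, 8.5,-1.6,3.1,0,0, 8.5,-1.6,3.1,0,0]'
python3 -m crank '[8.5,-1.6,3.1,0,0, 8.5,-1.0,1.8,0,0, 8.5,0,0,0,0, 8.5,0,0,0,0, 8.5,0,0,0,0, 8.5,0,0,0,0, 8.5,0,0,0,0, 8.5,0,0,0,0]'
python3 - <<'E'
from h import *
go(.5585,.083,.099,109.6)
pt=shot('top');ps=shot('side')
for k,col,b,z in((0,'blue',(314,294),.044),(1,'white',(318,318),0)):
    print(col,fitcase(pt,ps,col,None,b,z,r=34))
    print(col,fitcase(pt,ps,col,(421,225),None,z,r=34))
E
```

```text
time_s: 10.05
position: [0.5046, -0.3115, 0.0953]
tool_rot: [[-1.0, -0.011, -0.005], [-0.011, 1.0, 0.005], [0.005, 0.005, -1.0]]
ft_force: [-0.4, -0.5, -0.6]
grip_width: 0.0851
gripper_force: 0.0
time_s: 10.72
position: [0.5126, -0.2627, 0.2172]
tool_rot: [[-0.943, -0.334, -0.0], [-0.334, 0.943, -0.0], [0.001, -0.0, -1.0]]
ft_force: [0.5, 0.4, 0.4]
grip_width: 0.0851
gripper_force: 0.0
time_s: 11.38
position: [0.5489, 0.0179, 0.2178]
tool_rot: [[-0.942, -0.337, -0.0], [-0.337, 0.942, 0.0], [0.0, 0.0, -1.0]]
ft_force: [0.7, -0.7, 0.4]
grip_width: 0.0848
gripper_force: 0.0
time_s: 12.05
position: [0.5573, 0.0695, 0.2179]
tool_rot: [[-0.942, -0.337, -0.0], [-0.337, 0.942, -0.0], [0.0, 0.0, -1.0]]
ft_force: [-0.5, -0.9, 0.2]
grip_width: 0.085
gripper_force: 0.0
t 12.05 pos [0.5573 0.0695 0.2179] head 109.69 turn 0.0016 cm [-0.57  1.23 11.89] tilt [-0. -0. -1.] F [-0.5 -0.9  0.2] w 0.085 q6 -114.7
blue (array([ 0.50953897, -0.30944282,  0.01745716]), np.float64(0.02821868255322324))
blue (array([ 0.50508039, -0.31313917,  0.01929705]), np.float64(0.03904453115296136))
white (array([ 0.50410198, -0.31429555,  0.01649799]), np.float64(0.2650201025556719))
white (array([ 0.50956292, -0.29741127, -1.52101442]), np.float64(0.6863215632499142))
```

```bash

python3 -m crank '[8.5,-0.57,1.23,0,0, 8.5,0,0,2.5,0, 8.5,0,0,3,0, 8.5,0,0,3,0, 8.5,0,0,2.0,0, 8.5,0,0,1.3,0, 8.5,0,0,0,0, 8.5,0,0,0,0]' 40
python3 -m crank '[5.0,0,0,0,0, 5.0,0,0,0,0, 5.0,0,0,0,0, 5.0,0,0,0,0, 5.0,0,0,0,0, 5.0,0,0,0,0, 5.0,0,0,0,0, 5.0,0,0,0,0]' 40
python3 -c "
from h import *
go(.506,-.313,.25,91)"
python3 -m crank '[5.0,0,0,-1.5,0, 5.0,0,0,-2.5,0, 5.0,0,0,-3,0, 5.0,0,0,-3,0, 5.0,0,0,-2,0.081, 5.0,0,0,-1,0.081, 5.0,0,0,0,0.081, 5.0,0,0,0,0.081]' 40
python3 -c "
from h import *
go(.506,-.313,.13,91)"
```

```text
time_s: 12.82
position: [0.5585, 0.0843, 0.0999]
tool_rot: [[-0.941, -0.339, -0.001], [-0.339, 0.941, 0.0], [0.001, 0.0, -1.0]]
ft_force: [-0.1, 0.3, -0.0]
grip_width: 0.0849
gripper_force: 0.0
time_s: 13.48
position: [0.5593, 0.0838, 0.1014]
tool_rot: [[-0.941, -0.338, 0.003], [-0.338, 0.941, -0.0], [-0.003, -0.001, -1.0]]
ft_force: [0.5, -1.0, 7.1]
grip_width: 0.0553
gripper_force: 42.6
t 13.48 pos [0.5593 0.0838 0.1014] head 109.77 turn 0.3277 cm [  6.02 -39.58 -14.86] tilt [ 0.003 -0.    -1.   ] F [ 0.5 -1.   7.1] w 0.0553 q6 -113.2
time_s: 14.15
position: [0.5584, 0.0839, 0.2306]
tool_rot: [[-1.0, -0.017, 0.001], [-0.017, 1.0, 0.0], [-0.001, 0.0, -1.0]]
ft_force: [-0.7, -0.5, -4.0]
grip_width: 0.0553
gripper_force: 45.2
t 14.15 pos [0.5584 0.0839 0.2306] head 90.98 turn -0.0003 cm [  5.93 -39.6   10.06] tilt [ 0.001  0.    -1.   ] F [-0.7 -0.5 -4. ] w 0.0553 q6 -94.4
```

```bash

python3 -m crank '[5.0,0.25,-1.6,0,0, 5.0,0.5,-3.3,0,0, 5.0,0.5,-3.3,0,0, 5.0,0.5,-3.3,0,0, 5.0,0.5,-3.3,0,0, 5.0,0.5,-3.3,0,0, 5.0,0.5,-3.3,0,0, 5.0,0.5,-3.3,0,0]' 40
python3 -m crank '[5.0,0.5,-3.3,0,0, 5.0,0.5,-3.3,0,0, 5.0,0.5,-3.3,0,0, 5.0,0.5,-3.3,0,0, 5.0,0.18,-1.6,0,0, 5.0,0,0,0,0, 5.0,0,0,0,0, 5.0,0,0,0,0]' 40
python3 -m crank '[5.0,0,0,1.5,0, 5.0,0,0,2.5,0, 5.0,0,0,2.5,0, 5.0,0,0,2.5,0, 5.0,0,0,1.5,0, 5.0,0,0,1,0, 5.0,0,0,0,0, 5.0,0,0,0,0]' 40
python3 -c "
from h import *
go(.506,-.313,.0994,91)"
```

```text
time_s: 14.82
position: [0.5255, -0.1652, 0.2298]
tool_rot: [[-1.0, -0.021, -0.001], [-0.021, 1.0, 0.0], [0.001, 0.0, -1.0]]
ft_force: [1.4, -0.1, -4.1]
grip_width: 0.0552
gripper_force: 45.1
time_s: 15.48
position: [0.5077, -0.3113, 0.2298]
tool_rot: [[-1.0, -0.022, -0.0], [-0.022, 1.0, 0.001], [0.0, 0.001, -1.0]]
ft_force: [0.3, 0.8, -3.2]
grip_width: 0.0556
gripper_force: 45.3
time_s: 16.15
position: [0.5081, -0.3118, 0.1156]
tool_rot: [[-1.0, -0.022, 0.0], [-0.022, 1.0, -0.0], [-0.0, -0.0, -1.0]]
ft_force: [0.1, 0.1, -3.3]
grip_width: 0.0556
gripper_force: 45.1
t 16.15 pos [ 0.5081 -0.3118  0.1156] head 91.27 turn 0.0047 cm [ 0.21 -0.12  1.62] tilt [ 0. -0. -1.] F [ 0.1  0.1 -3.3] w 0.0556 q6 -134.2
```

```bash

python3 -m crank '[5.0,0.2,-0.12,0.5,0.005, 5.0,0,0,0.5,0, 5.0,0,0,0.1,0, 5.0,0,0,0,0, 5.0,0,0,0,0, 5.0,0,0,0,0, 5.0,0,0,0,0, 5.0,0,0,0,0]' 40
python3 - <<'E'
from h import *
go(.506,-.313,.0994,91)
pt=shot('top');ps=shot('side')
s=env.observe(); z=s['position'][2]-.0114
uv=proj(ps,(*s['position'][:2],z+.02))
print(fitcase(pt,ps,'yellow',None,uv,z,r=34))
cv2.imwrite('pics/g.png',cv2.resize(ps['color'][240:345,270:375,::-1],None,fx=5,fy=5,interpolation=2))
E
```

```text
time_s: 16.82
position: [0.5057, -0.3136, 0.1041]
tool_rot: [[-1.0, -0.016, 0.0], [-0.016, 1.0, -0.0], [-0.0, -0.0, -1.0]]
ft_force: [-0.3, -0.1, -3.9]
grip_width: 0.0551
gripper_force: 45.1
t 16.82 pos [ 0.5057 -0.3136  0.1041] head 90.93 turn -0.0012 cm [-0.03  0.06  0.47] tilt [ 0. -0. -1.] F [-0.3 -0.1 -3.9] w 0.0551 q6 -134.1
(array([ 0.50526719, -0.31252175, -0.01480295]), np.float64(0.12332421310395747))
```

View pics/g.png

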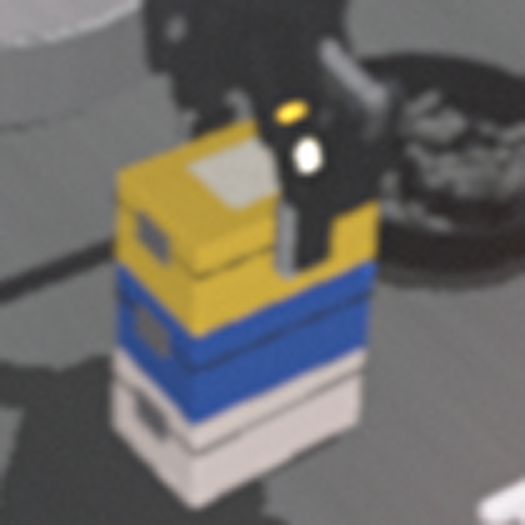

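```bash

python3 -m crank '[5.0,-0.13,0.05,0,0, 5.0,0,0,0,0, 5.0,0,0,0.2,0, 5.0,0,0,0.2,0, 5.0,0,0,0.1,0, 5.0,0,0,0,0, 5.0,0,0,0,0, 5.0,0,0,0,0]' 40
python3 -m crank '[5.6,0,0,-0.04,0, 8.5,0,0,0,0, 8.5,0,0,0,0, 8.5,0,0,0,0, 8.5,0,0,0,0, 8.5,0,0,0,0, 8.5,0,0,-1.5,0, 8.5,0,0,-3,0]' 40
python3 -m crank '[8.5,0,0,-3.5,0, 8.5,0,0,-3.5,0, 8.5,0,0,-3.5,0, 8.5,0,2,0,0, 8.5,0,4,0,0, 8.5,0,4,0,0, 8.5,0,4,0,0, 8.5,0,4,0,0]'
python3 - <<'E'
from h import *
pt=shot('top','t3.png');ps=shot('side','s3.png')
go(.5,.34,.2,91)
for k,col,b,z in((0,'yellow',(315,268),.088),(1,'blue',(314,294),.044)):
    print(col,fitcase(pt,ps,col,None,b,z,r=34))
print(fitcase(pt,ps,'yellow',proj(pt,(.505,-.313,.12)),None,.088,r=30))
E
```

```text
time_s: 17.58
position: [0.5072, -0.3135, 0.1005]
tool_rot: [[-1.0, -0.016, 0.001], [-0.016, 1.0, -0.002], [-0.001, -0.002, -1.0]]
ft_force: [-2.2, 1.7, 7.5]
grip_width: 0.0553
gripper_force: 46.2
time_s: 18.25
position: [0.5057, -0.312, 0.1416]
tool_rot: [[-1.0, -0.016, -0.005], [-0.016, 1.0, 0.005], [0.005, 0.005, -1.0]]
ft_force: [0.1, 0.1, 0.7]
grip_width: 0.0847
gripper_force: 0.0
time_s: 18.92
position: [0.5036, -0.1314, 0.2493]
tool_rot: [[-1.0, -0.016, 0.0], [-0.016, 1.0, 0.0], [-0.0, 0.0, -1.0]]
ft_force: [0.1, 0.5, -0.0]
grip_width: 0.0849
gripper_force: 0.0
t 19.02 pos [ 0.5035 -0.1283  0.2499] head 91.22 turn 0.0039 cm [-0.46 46.83  4.99] tilt [ 0.     0.001 -1.   ] F [ 0.1 -0.9 -0.1] w 0.0848 q6 -118.6
yellow (array([ 0.5105848 , -0.30873199, -0.01140859]), np.float64(0.07088080991594081))
blue (array([ 0.50844818, -0.31310582,  0.13036591]), np.float64(0.3252373817839902))
(array([ 0.50610497, -0.31379835,  0.03995826]), np.float64(0.09580759574383291))
```

```bash

python3 -m crank '[6,0,4,0,0, 6,0,4,0,0, 6,0,4,0,0, 6,0,4,0,0, 6,0,4,0,0, 6,0,4,0,0, 6,0,4,0,0, 6,0,4,0,0]' 40
python3 -m crank '[6,-0.3,4,0,0, 6,0,4,0,0, 6,0,4,0,0, 6,0,2.5,0,0, 6,0,1,0,0, 6,0,0,2,0, 6,0,0,2,0, 6,0,0,1,0]' 40
python3 - <<'E'
from h import *
go(.4985,.347,.115,91.2)
pt=shot('top','t4.png');ps=shot('side','s4.png')
cv2.imwrite('pics/i.png',np.hstack([cv2.resize(pt['color'][185:265,130:230,::-1],None,fx=4,fy=4,interpolation=2),cv2.resize(ps['color'][120:200,155:255,::-1],None,fx=4,fy=4,interpolation=2)]))
E
```

```text
time_s: 19.68
position: [0.4988, 0.1884, 0.2494]
tool_rot: [[-1.0, -0.016, 0.0], [-0.016, 1.0, -0.0], [-0.0, -0.0, -1.0]]
ft_force: [1.0, -0.4, 0.0]
grip_width: 0.0601
gripper_force: 0.0
time_s: 20.35
position: [0.4991, 0.3409, 0.197]
tool_rot: [[-1.0, -0.016, -0.003], [-0.016, 1.0, -0.002], [0.003, -0.002, -1.0]]
ft_force: [0.3, 0.2, -0.4]
grip_width: 0.0602
gripper_force: 0.0
t 20.35 pos [0.4991 0.3409 0.197 ] head 90.9 turn -0.0053 cm [0.04 0.61 8.2 ] tilt [-0.003 -0.002 -1.   ] F [ 0.3  0.2 -0.4] w 0.0602 q6 -67.8
```

View pics/i.png

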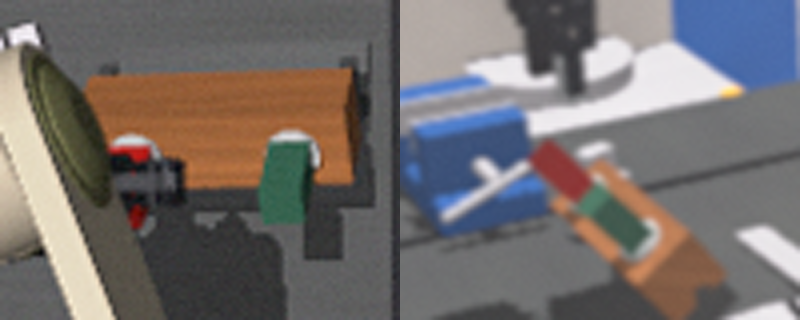

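```bash

python3 -m crank '[6,0.04,0.6,0,-0.005, 6,0,0,2,0, 6,0,0,2,0, 6,0,0,2,0, 6,0,0,1.4,0, 6,0,0,0.8,0, 6,0,0,0,0, 6,0,0,0,0]' 40
python3 -m crank '[2,0,0,0,0, 2,0,0,0,0, 2,0,0,0,0, 2,0,0,0,0, 2,0,0,0,0, 2,0,0,0,0, 2,0,0,0,0, 2,0,0,0,0]' 40
python3 -c "
from h import *
go(.4985,.347,.115,91.2)"
```

```text
time_s: 21.12
position: [0.4994, 0.3482, 0.1184]
tool_rot: [[-1.0, -0.021, 0.002], [-0.021, 1.0, 0.001], [-0.002, 0.001, -1.0]]
ft_force: [-0.2, 0.6, -0.9]
grip_width: 0.0599
gripper_force: 0.0
time_s: 21.78
position: [0.4995, 0.3469, 0.1184]
tool_rot: [[-1.0, -0.021, 0.002], [-0.021, 1.0, -0.002], [-0.002, -0.002, -1.0]]
ft_force: [1.0, -6.3, 4.7]
grip_width: 0.0255
gripper_force: 39.3
t 21.78 pos [0.4995 0.3469 0.1184] head 91.18 turn -0.0004 cm [0.1  0.02 0.34] tilt [ 0.002 -0.002 -1.   ] F [ 1.  -6.3  4.7] w 0.0255 q6 -67.4
```

```bash

python3 -m crank '[2,0.29,0,-0.41,0, 2,0.57,0,-0.82,0, 2,0.57,0,-0.82,0, 2,0.57,0,-0.82,0, 2,0.57,0,-0.82,0, 2,0.57,0,-0.82,0, 2,0,0,0,0, 2,0,0,0,0]' 40
python3 -m crank '[2,0.57,0,-0.82,0, 2,0.57,0,-0.82,0, 2,0.57,0,-0.82,0, 2,0.57,0,-0.82,0, 2,0.57,0,-0.82,0, 2,0.57,0,-1.5,0, 2,0,0,-2,0, 2,0,0,-1,0]' 40
python3 - <<'E'
from h import *
go(.4985,.347,.115,91.2)
pt=shot('top','t5.png');ps=shot('side','s5.png')
for q in('red_pin_head','red_pin_tip'): print(find(ps,q),find(pt,q))
cv2.imwrite('pics/j.png',np.hstack([cv2.resize(pt['color'][165:265,130:230,::-1],None,fx=4,fy=4,interpolation=2),cv2.resize(ps['color'][110:210,145:245,::-1],None,fx=4,fy=4,interpolation=2)]))
E
```

```text
time_s: 22.45
position: [0.4664, 0.3472, 0.1632]
tool_rot: [[-1.0, -0.022, -0.001], [-0.022, 1.0, -0.0], [0.001, -0.0, -1.0]]
ft_force: [-2.9, -3.7, -0.4]
grip_width: 0.0252
gripper_force: 40.3
time_s: 23.12
position: [0.433, 0.347, 0.2515]
tool_rot: [[-1.0, -0.022, 0.003], [-0.022, 1.0, 0.002], [-0.003, 0.002, -1.0]]
ft_force: [0.7, -0.2, -0.9]
grip_width: 0.0254
gripper_force: 39.3
t 23.12 pos [0.433  0.347  0.2515] head 91.25 turn 0.0009 cm [-6.55 -0.14 13.65] tilt [ 0.003  0.002 -1.   ] F [ 0.7 -0.2 -0.9] w 0.0254 q6 -64.8
[(array([178.416, 136.206]), 0.67)] [(array([152.096, 241.584]), 0.55)]
[(array([179.928, 133.686]), 0.74), (array([269.528, 227.682]), 0.36)] [(array([149.912, 241.71 ]), 0.8)]
```

View pics/j.png

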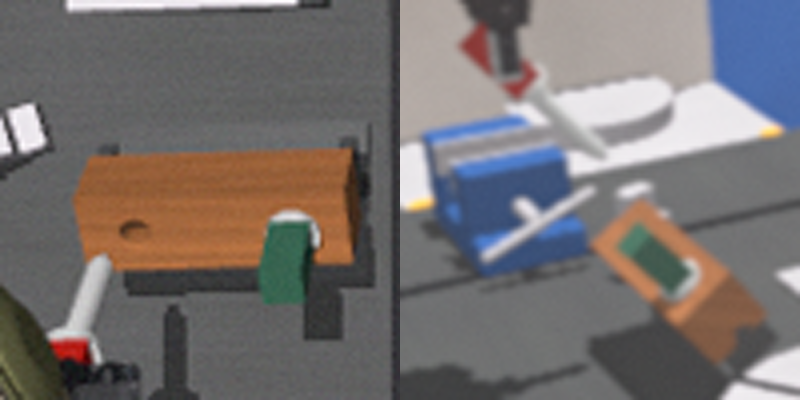

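```bash

python3 - <<'E'
from h import *
pt=shot('top');ps=shot('side')
print(proj(pt,(.5007,.347,.1685)),proj(ps,(.5007,.347,.1685)))
o1,d1=ray(pt,(155.7,230));o2,d2=ray(ps,(196.2,148.7))
A=np.stack([d1,-d2],1);t=np.linalg.lstsq(A,o2-o1,rcond=None)[0];print(o1+d1*t[0],o2+d2*t[1])
p2=shot('side')
E
python3 -m crank '[2,2,0,-1,0, 2,3,0,-1,0, 2,1.3,0,0,0, 2,0,-2,0,0, 2,0,-4,0,0, 2,0,-4,0,0, 2,0,-4,0,0, 2,0,-4,0,0]' 40
python3 -m crank '[2,0,-4,0,0, 2,0,-4,0,0, 2,0,-3,0,0, 2,0,-1.5,0,0, 2,0,0,0,0, 2,0,0,0,0, 2,0,0,0,0, 2,0,0,0,0]' 40
python3 -c "
from h import *
go(.372,.0248,.148,90)"
```

```text
[156.29116939 230.99868777] [193.99127789 151.38084919]
[0.50304801 0.34605519 0.17723768] [0.50773329 0.34426978 0.17679474]
time_s: 24.23
position: [0.3735, 0.1637, 0.2682]
tool_rot: [[-1.0, -0.022, -0.0], [-0.022, 1.0, -0.0], [0.0, -0.0, -1.0]]
ft_force: [1.1, -0.9, -1.7]
grip_width: 0.0255
gripper_force: 39.9
time_s: 24.9
position: [0.3766, 0.0411, 0.2683]
tool_rot: [[-1.0, -0.023, -0.0], [-0.023, 1.0, 0.0], [0.0, 0.0, -1.0]]
ft_force: [-0.8, 0.4, -1.8]
grip_width: 0.0256
gripper_force: 39.9
t 24.9 pos [0.3766 0.0411 0.2683] head 91.29 turn 0.0226 cm [ 0.46 -1.63 12.03] tilt [-0.  0. -1.] F [-0.8  0.4 -1.8] w 0.0256 q6 -103.1
```

```bash

python3 -m crank '[2,0.46,-1.63,0,0.022, 2,0,0,2.5,0, 2,0,0,2.5,0, 2,0,0,2.5,0, 2,0,0,2.5,0, 2,0,0,1.5,0, 2,0,0,0.5,0, 2,0,0,0,0]' 30
python3 -c "
from h import *
go(.4505,.0248,.148,90)"
python3 -m crank '[2,-0.7,0,0,0, 2,-1,0,0,0, 2,-1,0,0,0, 2,-1,0,0,0, 2,-1,0,0,0, 2,-1,0,0,0, 2,0,0,0,0, 2,0,0,0,0]' 30
python3 -c "
from h import *
go(.4505,.0248,.148,90)"
```

```text
time_s: 25.57
position: [0.3721, 0.0246, 0.1478]
tool_rot: [[-1.0, -0.0, -0.002], [-0.0, 1.0, 0.001], [0.002, 0.001, -1.0]]
ft_force: [-0.6, -0.4, -2.0]
grip_width: 0.025
gripper_force: 39.9
t 25.57 pos [0.3721 0.0246 0.1478] head 90.03 turn 0.0005 cm [-7.84  0.02 -0.02] tilt [-0.002  0.001 -1.   ] F [-0.6 -0.4 -2. ] w 0.025 q6 -104.6
time_s: 26.23
position: [0.4305, 0.0239, 0.149]
tool_rot: [[-1.0, 0.0, 0.002], [0.0, 1.0, -0.0], [-0.002, -0.0, -1.0]]
ft_force: [0.1, -0.2, -1.1]
grip_width: 0.0256
gripper_force: 41.4
t 26.23 pos [0.4305 0.0239 0.149 ] head 89.97 turn -0.0004 cm [-2.    0.09  0.1 ] tilt [ 0.002 -0.    -1.   ] F [ 0.1 -0.2 -1.1] w 0.0256 q6 -102.6
```

```bash

python3 -m crank '[2,-0.5,0,0,0, 2,-0.5,0,0,0, 2,-0.5,0,0,0, 2,-0.3,0,0,0, 2,-0.2,0,0,0, 2,0,0,0,0, 2,0,0,0,0, 2,0,0,0,0]' 30
python3 - <<'E'
from h import *
go(.4505,.0248,.148,90)
ps=shot('side','s6.png')
x,y,z=env.observe()['position']
for dz in(.019,-.01,-.05,-.1): print(dz,proj(ps,(x,y,z+dz)).round(1))
a=proj(ps,(x,y,z+.02)).astype(int)
g=cv2.cvtColor(ps['color'],cv2.COLOR_RGB2GRAY)
for v in range(a[1],a[1]+75,4): print(v,g[v,a[0]-22:a[0]+30:2], )
E
```

```text
time_s: 26.9
position: [0.4496, 0.0238, 0.1485]
tool_rot: [[-1.0, 0.001, 0.001], [0.001, 1.0, -0.0], [-0.001, -0.0, -1.0]]
ft_force: [-2.2, -0.7, -1.0]
grip_width: 0.0251
gripper_force: 42.0
t 26.9 pos [0.4496 0.0238 0.1485] head 89.95 turn -0.0009 cm [-0.09  0.1   0.05] tilt [ 0.001 -0.    -1.   ] F [-2.2 -0.7 -1. ] w 0.0251 q6 -102.1
0.019 [221.5 197.7]
-0.01 [222.3 207.9]
-0.05 [223.4 221.6]
-0.1 [224.7 238.1]
197 [ 70  68  72  70  70  70  70  72  75  78  84 120  96  58  58  79  82  76
  80 101 123 153 190 228 234 237]
201 [ 69  69  69  69  70  70  71  72  73  78  81 120 118  59  58  77  90 149
 217 235 234 233 232 231 231 233]
205 [ 81  67  68  69  72  70  71  73  73  78  79 110 123  76  97 136 134 138
 153 187 215 226 233 236 234 234]
209 [112 107  82  68  69  70  69  91 105  78  79  80  88  99 180 238 237 237
 237 236 235 229 222 197 161 139]
213 [103  93  81  77  66  69  70  76 121 143 158 168 167 213 238 236 235 236
 237 236 237 236 235 234 233 196]
217 [ 70  80  86 100 111 100  73  76  87  96 142 170 164 206 240 234 228 210
 171 148 126 122 146 170 202 224]
221 [115 115 116 
[... 725 characters left out ...]

 106 106 108 113 121 133 145 151]
249 [ 66  65  66  66  66  65  66  77 107 113 115 103  73  76  93  99 102 106
 107 107 108 111 111 112 114 115]
253 [ 65  67  65  67  66  66  65  66  65  68  79  82  78  67  72  89 103 105
 107 107 110 110 110 112 115 113]
257 [ 64  67  67  65  67  65  66  67  68  66  66  66  91 115 103  78  69  87
 103 107 111 111 112 110 112 113]
261 [ 65  64  66  67  65  66  69  65  67  66  66  71 103 114 112 113 115 105
  81  70  79  89 104 109 112 113]
265 [ 65  64  65  64  65  66  67  67  65  67  65  67  65  90 112 113 112 114
 112 114 117 111 105 106  98  85]
269 [ 65  64  65  64  66  65  66  64  66  66  67  65  66  81 109 113 113 112
 114 112 113 114 117 115 115 115]
```

```bash
cat >> h.py <<'E'
def tilt(ps,r0=-.048,r1=-.085,thr=None,show=True):
    """left-edge slope of the shank in the side view versus that of an upright line; tilt about world y, deg (+: tip towards +x)"""
    x,y,z=env.observe()['position']; a=proj(ps,(x,y,z+r0));b=proj(ps,(x,y,z+r1))
    g=cv2.GaussianBlur(cv2.cvtColor(ps['color'],cv2.COLOR_RGB2GRAY),(1,5),1).astype(float); vs=[];us=[]
    for v in range(int(a[1]),int(b[1])+1):
        c=a[0]+(b[0]-a[0])*(v-a[1])/(b[1]-a[1]); u0=int(c)-12; row=g[v,u0:u0+16]
        d=np.abs(np.diff(row)); k=np.argmax(d[1:-1])+1; w=d[k-1:k+2]
        us.append(u0+.5+k+(w[2]-w[0])/(2*(2*w[1]-w[0]-w[2])+1e-6)); vs.append(v)
    us,vs=np.array(us),np.array(vs); f=np.polyfit(vs,us,1)
    for _ in range(3):
        r=us-np.polyval(f,vs); k=abs(r)<max(.5,1.5*np.median(abs(r))); f=np.polyfit(vs[k],us[k],1)
    L=.12; best=min(np.arange(-40,40,.1),key=lambda t:abs((lambda p,q:(q[0]-p[0])/(q[1]-p[1]))(proj(ps,(x,y,z-.03)),proj(ps,(x+.1*np.sin(np.radians(t)),y,z-.03-.1*np.cos(np.radians(t)))))-f[0]))
    if show: print('edges',us.round(1),'kept',k.sum(),'offset',np.polyval(f,(a[1]+b[1])/2)-(a[0]+b[0])/2)
    return round(best,1)
E
python3 - <<'E'
from h import *
ps=shot('side'); print(tilt(ps)); print(tilt(shot('side'),-.045,-.09))
E
python3 -m crank '[2,-0.3,0,0,0, 2,0,0,0,0, 2,0,0,0,0, 2,0,0,0,0, 2,0,0,0,0, 2,0,0,0,0, 2,0,0,0,0, 2,0,0,0,0]' 30
python3 - <<'E'
from h import *
go(.4505,.0248,.148,90)
ps=shot('side'); print(tilt(ps)); print(tilt(shot('side'),-.045,-.09))
E
```

```text
edges [218.9 219.1 219.3 219.6 219.8 220.1 220.4 220.5 220.7 220.8 221.1 221.2
 221.3 221.4] kept 14 offset -3.3938485132467804
6.2
edges [219.1 219.  219.  219.3 219.7 219.9 220.2 220.3 220.4 220.6 220.7 221.1
 221.2 221.4 221.5 221.6] kept 16 offset -3.3563307210768585
5.7
time_s: 27.72
position: [0.4524, 0.0238, 0.1484]
tool_rot: [[-1.0, 0.001, -0.0], [0.001, 1.0, 0.0], [0.0, 0.0, -1.0]]
ft_force: [-4.7, -0.5, -0.2]
grip_width: 0.0254
gripper_force: 42.2
t 27.72 pos [0.4524 0.0238 0.1484] head 89.96 turn -0.0008 cm [0.19 0.1  0.04] tilt [-0.  0. -1.] F [-4.7 -0.5 -0.2] w 0.0254 q6 -102.0
edges [219.5 219.6 219.8 220.1 220.3 220.3 220.4 220.6 220.9 221.  221.2 221.2
 221.3] kept 13 offset -4.213675792141544
4.0
edges [219.5 219.5 219.6 219.8 220.  220.3 220.4 220.5 220.6 220.8 221.1 221.2
 221.2 221.3 221.4 221.5] kept 16 offset -4.204641081428804
3.7
```

```bash

python3 -m crank '[2,-0.3,0,0,0, 2,-0.3,0,0,0, 2,0,0,0,0, 2,0,0,0,0, 2,0,0,0,0, 2,0,0,0,0, 2,0,0,0,0, 2,0,0,0,0]' 30
python3 -c "
from h import *
go(.4505,.0248,.148,90)
ps=shot('side'); print(tilt(ps,show=False),tilt(shot('side'),-.045,-.09))"
python3 -m crank '[2,0.3,0,0,0, 2,0.5,0,0,0, 2,0.5,0,0,0, 2,0,0,0,0, 2,0,0,0,0, 2,0,0,0,0, 2,0,0,0,0, 2,0,0,0,0]' 40
python3 -c "
from h import *
go(.4505,.0248,.148,90)
ps=shot('side'); print(tilt(ps,show=False),tilt(shot('side'),-.045,-.09))"
```

```text
time_s: 28.48
position: [0.4586, 0.0238, 0.1484]
tool_rot: [[-1.0, 0.001, 0.001], [0.001, 1.0, 0.0], [-0.001, 0.0, -1.0]]
ft_force: [-1.0, -1.1, -3.0]
grip_width: 0.0254
gripper_force: 42.1
t 28.48 pos [0.4586 0.0238 0.1484] head 89.95 turn -0.0009 cm [0.81 0.1  0.04] tilt [ 0.001  0.    -1.   ] F [-1.  -1.1 -3. ] w 0.0254 q6 -101.8
edges [220.1 220.2 220.2 228.2 236.  221.  221.2 221.2 221.2 221.3 221.3 221.4
 221.3 221.3 221.4] kept 10 offset -5.870148344412712
-1.5 -2.3
time_s: 29.25
position: [0.4456, 0.0238, 0.1485]
tool_rot: [[-1.0, 0.001, 0.0], [0.001, 1.0, -0.0], [-0.0, -0.0, -1.0]]
ft_force: [-0.7, 0.7, -1.8]
grip_width: 0.0258
gripper_force: 42.0
t 29.25 pos [0.4456 0.0238 0.1485] head 89.95 turn -0.0008 cm [-0.49  0.1   0.05] tilt [ 0. -0. -1.] F [-0.7  0.7 -1.8] w 0.0258 q6 -102.2
edges [221.3 215.6 215.6 215.9 216.1 216.2 216.3 216.3 216.3 216.3 222.3 222.3
 222.4 222.4 222.4 222.4] kept 9 offset -3.495494812120455
26.2 22.4
```

```bash

python3 -m crank '[2,0,0,-2,0, 2,0,0,-2.5,0, 2,0,0,-2.5,0, 2,0,0,-1.5,0, 2,0,0,0,0, 2,0,0,0,0, 2,0,0,0,0, 2,0,0,0,0]' 40
python3 - <<'E'
from h import *
go(.5695,.0255,.233,90)
ps=shot('side','s8.png');x,y,z=env.observe()['position']
a=proj(ps,(x,y,z-.03));b=proj(ps,(x,y,z-.11));print(a,b)
g=cv2.cvtColor(ps['color'],cv2.COLOR_RGB2GRAY)
for v in range(int(a[1]),int(b[1])+3,2): print(v,g[v,int(a[0])-10:int(a[0])+12])
print(tilt(ps),find(ps,'red_pin_tip'),find(ps,'red_pin_head'))
E
```

```text
time_s: 30.02
position: [0.4449, 0.0239, 0.2321]
tool_rot: [[-1.0, 0.001, -0.003], [0.001, 1.0, 0.001], [0.003, 0.001, -1.0]]
ft_force: [0.3, -0.5, -2.5]
grip_width: 0.0251
gripper_force: 42.2
t 30.02 pos [0.4449 0.0239 0.2321] head 89.95 turn -0.0009 cm [-12.46   0.16  -0.09] tilt [-0.003  0.001 -1.   ] F [ 0.3 -0.5 -2.5] w 0.0251 q6 -102.2
[218.80404625 185.40485923] [221.0864906  214.00659907]
185 [104 100 100 111 130 156 167 172 170 162 148 132 118 106 102 101 101 101
 102 102 101 103]
187 [ 85  84  92 108 134 157 169 172 170 162 144 120 106 102 103 102 101 102
 101 103 101 101]
189 [ 82  77  81  99 129 152 167 171 170 163 145 125 108 105 105 106 105 105
 106 106 107 105]
191 [ 71  70  69  75 100 135 161 172 170 164 150 128 109 100 103 102 103 102
 103 102 101  98]
193 [ 69  71  71  72  95 129 160 169 171 165 153 131 109  99 100 100 100 100
 100  99  94  83]
195 [ 72  71  71  71  88 125 158 169 170 166 156 134 112 101 100 100 101 100
 101 100  94  85]
197 [ 70  72  70  68  84 120 155 168 171 167 156 136 111  98 100 100 102 101
  98  94  88  81]
199 [ 70  70  70  70  86 123 157 17
[... 355 characters left out ...]
70  72  73  74  92 127 158 169 168 163 146 119  86  73  69  69  83
 128 189 233 240]
209 [ 70  71  72  73  71  78 103 137 161 167 158 137 103  76  68  72 100 156
 212 235 239 238]
211 [ 71  70  70  72  71  71  77 100 129 146 137 109  81  70  70  93 149 209
 236 238 237 236]
213 [ 70  70  71  70  72  72  70  73  80  83  81  75  75  73  78 117 182 232
 239 239 237 236]
215 [ 77  72  70  69  70  72  73  74  76  77  77  79  83  83  95 136 200 237
 239 238 237 238]
edges [212.6 212.7 212.8 212.8 212.9 213.  212.9 213.  213.1 213.1 213.3 213.4
 213.5 213.6] kept 14 offset -6.807362218918712
-0.6 [(array([213.976, 179.508]), 0.96)] [(array([215.32, 182.28]), 0.65), (array([411.096, 297.486]), 0.5)]
```

```bash

python3 - <<'E'
from h import *
from scipy.optimize import brentq
ps=shot('side');x,y,z=env.observe()['position'];g=cv2.cvtColor(ps['color'],cv2.COLOR_RGB2GRAY).astype(float)
D=[]
for v in range(191,208):
    row=g[v,204:226];k=np.argmax(row[5:14])+5
    half=lambda seg,base:(base+row[k])/2
    hl=(row[:4].mean()+row[k])/2; hr=(row[k+5:k+8].min()+row[k])/2
    i=max(j for j in range(k) if row[j]<hl); l=i+(hl-row[i])/(row[i+1]-row[i])
    j=min(j for j in range(k,22) if row[j]<hr); r=j-1+(row[j-1]-hr)/(row[j-1]-row[j])
    D.append((v,204+(l+r)/2,r-l))
D=np.array(D);f=np.polyfit(D[:,0],D[:,1],1);print('width',D[:,2].mean(),'slope',f[0])
def U(dx,zz):
    q=proj(ps,(x+dx,y,zz)); return q[0]-np.polyval(f,q[1])
for zz in(.18,.15,.13,.11,.09): print(zz,brentq(lambda d:U(d,zz),-.03,.03)*1000)
# tip row: z of tip
for n in('s5.png','side0.png'):
    im=cv2.imread('pics/'+n);gg=cv2.cvtColor(im,cv2.COLOR_BGR2GRAY)
    m=np.zeros(gg.shape,np.uint8);c=proj(ps,(.5695,.0255,.09)).astype(int);cv2.circle(m,tuple(int(a) for a in c),16,1,-1)
    b=((gg<135)&(m>0)).astype(np.uint8);N,l,st,ce=cv2.connectedComponentsWithStats(b);k=1+np.argmax(st[1:,4])
    print(n,c,st[k],ce[k],onz(ps,ce[k],.09))
im=cv2.imread('pics/t5.png');gg=cv2.cvtColor(im,cv2.COLOR_BGR2GRAY);m=np.zeros(gg.shape,np.uint8);cv2.circle(m,(290,203),13,1,-1)
pt=shot('top')
b=((gg<120)&(m>0)).astype(np.uint8);N,l,st,ce=cv2.connectedComponentsWithStats(b);k=1+np.argmax(st[1:,4]);print(st[k],ce[k],onz(pt,ce[k],.09))
s=cv2.imread('pics/s5.png',0);print(s[218:252:2,250:290:2])
E
```

```text
width 6.143366257424048 slope 0.08411286047997597
0.18 -9.479968945523574
0.15 -9.48776343824057
0.13 -9.492959766718586
0.11 -9.49815609519671
0.09 -9.503352423674583
s5.png [264 212] [255 199   5   7  14] [257.14285714 201.64285714] [0.58079874 0.08772026 0.09      ]
side0.png [264 212] [258 207  23  21 306] [268.89215686 216.59150327] [ 0.56836981 -0.00102922  0.09      ]
[281 194  19  19 281] [290.08896797 202.91103203] [0.56800726 0.02403995 0.09      ]
[[233 205 165 219 216 227 232 210 221 227 216 223 190 168 229 235 235 227
  213 180]
 [231 232 227 150 100 196 216 160 211 220 118 132 226 233 233 232 233 234
  235 237]
 [231 230 155  89 187 230 229 231 232 235 210  98 152 233 234 233 233 233
  233 233]
 [227 167  87 181 233 232 230 230 231 231 231 161  82 192 234 234 233 233
  232 232]
 [191  84 154 229 233 232 233 231 229 230 232 228 142  95 208 235 234 233
  233 233]
 [ 91 150 229 230 229 231 233 233 233 231 231 233 216 105 132 229 235 233
  233 233]
 [139 226 232 231 231 230 231 233 234 235 233 232 233 201  89 143 231 236
  232 221]
 [226 236 233 233 234 234 233 232 234 235 236 236 235 233 163 127 192 199
  171 150]
 [176 187 205 220 223 226 226 227 225 226 224 220 206 185 168 158 147 144
  145 147]
 [145 148 149 151 151 151 150 154 152 151 149 151 152 152 150 147 145 147
  147 148]
 [147 148 149 153 151 151 151 151 152 152 151 149 151 153 153 149 148 148
  147 147]
 [149 150 150 151 153 152 152 151 152 152 155 150 149 151 152 154 150 147
  148 148]
 [148 150 151 151 152 153 154 153 152 153 154 154 151 149 149 152 152 149
  149 149]
 [149 149 151 152 152 152 154 155 155 153 152 152 153 152 151 148 150 149
  159 162]
 [141 142 148 152 154 154 151 155 155 154 153 151 150 146 150 153 159 151
  137 125]
 [119 122 114 119 127 128 131 133 135 135 142 148 152 136 131 134 123 115
  114 113]
 [111 110 112 114 118 119 122 123 124 120 118 116 116 115 114 114 116 114
  114 112]]
```

```bash

python3 - <<'E'
from h import *
s=cv2.imread('pics/s5.png',0);print(s.shape)
for v in range(196,224): print(v,s[v,246:284])
E
```

```text
(420, 560)
196 [186 198 211 220 215 183 124  92 133 187 223 232 231 230 230 230 230 230
 230 230 230 231 230 230 230 230 231 232 232 234 230 202 152 104 110 156
 199 218]
197 [229 231 233 233 233 212 159 104  91 138 195 229 232 231 230 230 229 229
 229 230 230 230 229 229 229 230 230 231 232 228 203 155 107 107 157 206
 231 234]
198 [235 235 234 234 234 230 204 152  97 100 164 217 231 232 230 230 229 229
 228 229 229 231 230 230 230 230 231 232 229 204 154 103  99 150 202 230
 235 235]
199 [233 234 233 233 234 235 230 201 141  96 126 186 223 230 231 230 230 229
 229 229 230 229 229 229 231 231 232 229 211 163 108  95 137 193 228 233
 234 234]
200 [229 231 232 231 234 234 235 230 188 123  95 133 186 223 231 231 231 230
 231 230 230 230 231 230 231 232 230 213 169 118 100 138 189 225 231 232
 233 233]
201 [229 230 230 231 231 233 234 233 216 163 105  93 138 195 228 232 232 231
 232 232 231 231 231 231 233 231 220 172 119 100 139 189 226 232 233 231
 233 232]
202 [229 229 229 229 230 231 233 233 230 206 154  98 103 163 219 232 233 233
 232 232 232 232 232 233 233 226 188 131  98 135 191
[... 2690 characters left out ...]
77 149 153 184 215 223 220 223 227 232 234 233 234
 235 235]
220 [231 231 232 231 231 232 232 233 227 199 150 103 100 144 196 223 216 184
 160 175 211 228 220 175 118  92 132 187 226 234 233 234 233 233 232 233
 233 234]
221 [230 229 230 230 230 232 233 229 203 152 102  93 134 185 222 228 225 218
 215 220 228 233 231 211 162 107  92 139 194 228 234 234 233 233 232 233
 233 232]
222 [230 228 229 229 231 232 230 206 155 100  89 134 187 223 230 231 229 230
 231 232 232 233 235 232 210 155  98  94 152 208 233 235 234 232 233 233
 233 232]
223 [230 229 229 230 230 228 211 165 109  87 127 185 225 232 231 230 230 230
 230 230 231 232 234 234 230 192 124  77 109 174 223 234 234 234 233 233
 233 233]
```

```bash

python3 - <<'E'
from h import *
from scipy.optimize import brentq
ps=shot('side');c=(264.95,212.4);b=onz(ps,c,.09);print('side bore',b)
# axis through c (in image): for y of pin, x with proj axis line passing c
for y in(.024,.0255,.027):
    def e(x):
        p,q=proj(ps,(x,y,.09)),proj(ps,(x,y,.2)); return p[0]+(q[0]-p[0])*(c[1]-p[1])/(q[1]-p[1])-c[0]
    print(y,'TCP x',brentq(e,.5,.64)+.0095)
E
```

```text
side bore [0.57021197 0.02363701 0.09      ]
0.024 TCP x 0.5799085619058283
0.0255 TCP x 0.5807209349921096
0.027 TCP x 0.5815333080783912
```

```bash

python3 -m crank '[2,-0.8,0,-0.1,0, 2,-1.8,0,0,0, 2,-2.4,0,0,0, 2,-2.4,0,0,0, 2,-2.4,0,0,0, 2,-2.0,0,0,0, 2,-1.2,0,0,0, 2,-0.46,0,0,0]' 50
python3 -m crank '[2,0,0,0,0, 2,0,0,0,0, 2,0,0,0,0, 2,0,0,0,0, 2,0,0,0,0, 2,0,0,0,0, 2,0,0,0,0, 2,0,0,0,0]' 50
python3 - <<'E'
from h import *
go(.5795,.024,.233,90)
ps=shot('side','s9.png');pt=shot('top','t9.png')
x,y,z=env.observe()['position'];x-=.0095
a=proj(ps,(x,y,z-.02));b=proj(ps,(x,y,z-.103));c=proj(ps,(x,y,.09));print(a,b,c,find(ps,'red_pin_tip'),find(ps,'bore'))
print(proj(pt,(x,y,z-.103)),find(pt,'red_pin_tip'),find(pt,'bore'))
g=cv2.cvtColor(ps['color'],cv2.COLOR_RGB2GRAY)
for v in range(int(a[1]),int(c[1])+7,2): print(v,g[v,int(a[0])-12:int(a[0])+20])
E
```

```text
time_s: 30.98
position: [0.5819, 0.0236, 0.2336]
tool_rot: [[-1.0, 0.001, -0.0], [0.001, 1.0, 0.0], [0.0, 0.0, -1.0]]
ft_force: [-0.7, 0.5, -1.2]
grip_width: 0.0254
gripper_force: 49.9
time_s: 31.65
position: [0.5799, 0.0237, 0.2345]
tool_rot: [[-1.0, 0.001, 0.0], [0.001, 1.0, -0.0], [-0.0, -0.0, -1.0]]
ft_force: [0.2, -0.1, -1.3]
grip_width: 0.0259
gripper_force: 49.9
t 31.65 pos [0.5799 0.0237 0.2345] head 89.96 turn -0.0008 cm [0.04 0.03 0.15] tilt [ 0. -0. -1.] F [ 0.2 -0.1 -1.3] w 0.0259 q6 -99.3
[264.12317173 169.77581729] [264.74114427 198.69179244] [265.03324335 212.35960028] [(array([262.416, 166.782]), 0.55), (array([256.592, 188.496]), 0.45)] [(array([269.304, 227.22 ]), 0.74)]
[290.07773018 200.94519782] [] [(array([284.816, 212.604]), 0.6)]
169 [120 118 119 118 118 119 128 142 151 156 157 159 163 166 167 164 155 152
 155 158 154 152 151 150 154 164 170 168 169 171 171 171]
171 [119 120 119 119 119 118 118 120 122 136 151 167 174 175 167 145 115  94
 100 121 139 154 157 154 154 162 169 167 170 171 171 173]
173 [119 119 120 117 119 119 119 119 119 128 147 164 174 174 168 1
[... 2338 characters left out ...]
 230 233 230 228 224 210]
209 [ 97 116 132 155 191 216 217 201 181 174 168 164 159 157 160 163 166 171
 181 194 214 231 237 238 236 227 194 150 133 143 152 163]
211 [121 130 129 128 128 133 137 139 142 145 146 149 151 155 154 153 152 150
 146 142 142 158 202 232 240 239 230 199 183 210 234 240]
213 [127 134 132 128 125 129 136 140 143 145 148 150 150 152 153 153 153 149
 146 142 137 151 192 229 240 238 222 177 170 207 234 240]
215 [114 127 132 131 133 133 136 140 142 145 147 149 149 150 150 151 150 152
 156 171 192 216 232 238 237 227 188 148 130 136 150 166]
217 [114 100  94 112 125 130 133 135 136 140 139 140 138 145 171 199 219 229
 231 235 235 227 196 163 169 205 228 232 230 228 216 195]
```

```bash

python3 -m crank '[2,0.08,0.03,0.15,0, 2,0,0,0,0, 2,0,0,0,0, 2,0,0,0,0, 2,0,0,0,0, 2,0,0,0,0, 2,0,0,0,0, 2,0,0,0,0]' 50
python3 - <<'E'
from h import *
go(.579,.024,.233,90)
ps=shot('side');pt=shot('top')
for col,b,z in(('yellow',(315,268),.088),('blue',(314,294),.044)): print(col,fitcase(pt,ps,col,None,b,z,r=26))
print(cmask(pt,'green',(201,230),18).sum())
print(env.close_job())
E
```

```text
time_s: 32.62
position: [0.5793, 0.024, 0.2329]
tool_rot: [[-1.0, 0.001, 0.0], [0.001, 1.0, -0.0], [-0.0, -0.0, -1.0]]
ft_force: [0.5, -0.0, -1.9]
grip_width: 0.0255
gripper_force: 49.9
t 32.62 pos [0.5793 0.024  0.2329] head 89.95 turn -0.0008 cm [ 0.03  0.   -0.01] tilt [ 0. -0. -1.] F [ 0.5 -0.  -1.9] w 0.0255 q6 -99.3
yellow (array([ 0.51421522, -0.2912657 , -0.43420726]), np.float64(0.21525684816824042))
blue (array([ 0.50142955, -0.31137183, -0.53893326]), np.float64(0.394158954176522))
243.0
the job is handed in; nothing more can be done
None
```

The job is handed in at 32.6 s. The blue case then the yellow one sit on the white case, flush to about 1 mm by the image fits. The last stack re-fit just before hand-in was poor (0.22 and 0.39 mismatch) and I did not use it. The red pin is held upright to about 1° over the bore, its tip about 4 cm above the face. I turned it upright by pushing its shank against the rotary table's rim.

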